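# Put the slim bottle into the guard bay and latch the door

## Task

Take the slim bottle that stands in the middle of the crate, without knocking over or pulling out the jars and bottles around it, and set it down gently, standing upright, on the floor of the open-topped guard bay. Then push the bay's door fully shut, so that its sprung latch snaps in behind the strike and the door stays shut by itself.

Things in the scene. Friction and masses are not known exactly. Their poses are not given: they have to be found in the camera images.
- slim_bottle: Slim white bottle with a screw cap, 30 mm in diameter, 72 mm tall, about 30 g: the one that stands in the middle cell of the crate (two like it stand in corner cells). Origin at the centre of its underside, z up. Grasp its body 30 to 45 mm above its underside.
- crate: Fixed grey plastic crate, 177 (x) by 147 (y) mm, walls and dividers 20 mm high, 3 mm thick, floor 3 mm thick, 3 x 3 cells. Origin: centre of the underside. The cells before and behind the middle bottle (crate x = -58, +58 mm) are empty; the six at y = -48, +48 mm are taken, leaving about 12 mm beside the middle bottle: fingers have room only on its -x and +x sides.
- jar_1: White jar, 42 mm in diameter, 78 mm tall, 60 g, in a cell beside the middle column of the crate; it must stay standing in its cell. Origin at the centre of its underside.
- jar_2: As jar_1, in another cell. Directly beside the slim bottle, at crate y = -48 mm.
- jar_3: As jar_1, in another cell. Directly beside the slim bottle, at crate y = +48 mm.
- jar_4: As jar_1, in another cell.
- other_1: Bottle just like slim_bottle, but in a corner cell of the crate; it must stay standing in its cell. Origin at the centre of its underside.
- other_2: As other_1, in another corner cell.
- bay: Open-topped grey sheet-metal guard bay, fixed; 175 mm deep (x), 220 mm wide (y), walls 93 mm high at the back (+x) and sides, hinged door at the front (-x). Origin: centre of the underside, x to the back. Clear inside from x = -65 to +85, y = -104 to +108 mm; mat top 6 mm above the worktop. A buffer block, 30 mm high, fills the front corner x < -38, y < -73 mm.
- door (a joint): Door angle, rad: 0 shut, positive open towards the bay's -x, about an upright hinge at bay x = -85, y = +104 mm. Panel 194 mm wide from the hinge, 6 mm thick, 8 to 89 mm above the worktop. At angle a it runs from the hinge along (-sin a, -cos a) in the bay's frame. It stays where left, but below 0.08 rad a sprung buffer (1.5 to 3 N) pushes it ajar unless latched; latched it reads under 0.03.
- latch (a joint): Travel of the sprung bolt at the door's free end, m: 0 fully out (11 mm past the door's edge), positive pushed in. Its bevel meets the fixed strike on the bay's -y side at about 0.09 rad of door angle and is pushed in some 7 mm; close to 0 rad it springs out behind the strike. Closing takes about 5 to 8 N at the push plate. No handle need be worked.
- push_plate (a point): Centre of the flat steel push plate (60 mm wide, 45 mm high) on the door's outer face, 155 mm from the hinge and 48 mm above the worktop. The face points away from the bay, to (-cos a, +sin a) in the bay's frame at door angle a.
- door_hinge (a point): Point on the door's hinge axis, 48 mm above the worktop.

How it is judged (in metres and radians):
On the way, in this order (a step that is already met when the one before it is completed fails the run):
1. the slim bottle stands upright on the bay's floor, released, the door still open (x of slim_bottle in the frame of bay between -0.078 and 0.085 m and y of slim_bottle in the frame of bay between -0.104 and 0.108 m and z of slim_bottle in the frame of bay between 0.002 and 0.01 m and angle between slim_bottle's own z axis and vertical below 0.15 rad and contact force between the fingers and slim_bottle below 0.05 N and value of joint door above 0.15 rad), for 0.2 s.
2. the door is shut and its bolt has sprung out behind the strike (value of joint door below 0.03 rad and value of joint latch below 0.003 m), for 0.2 s.
At the end, for the whole second after the job is handed in: The slim bottle stands upright (within 0.15 rad) at rest on the bay's floor, anywhere inside its walls; the door reads under 0.03 rad with the bolt sprung out (under 3 mm), staying so with nothing touching it; the four jars and the two other slim bottles still stand in their cells (all of step 2 and x of slim_bottle in the frame of bay between -0.078 and 0.085 m and y of slim_bottle in the frame of bay between -0.104 and 0.108 m and z of slim_bottle in the frame of bay between 0.002 and 0.01 m and angle between slim_bottle's own z axis and vertical below 0.15 rad and linear speed of slim_bottle below 0.02 m/s).
It fails at once if a jar or another bottle is knocked over (angle between any of jar_1, jar_2, jar_3, jar_4, other_1, other_2's own z axis and vertical above 0.5 rad).
It fails at once if a jar or another bottle is carried or pushed out of its cell (moved more than 30 mm) (distance of any of jar_1, jar_2, jar_3, jar_4, other_1, other_2 from where it was at the start of the episode above 0.03 m).
It fails at once if the bottle is dropped into the bay (over 0.5 m/s while out of the fingers) rather than set down ((x of slim_bottle in the frame of bay between -0.078 and 0.085 m and y of slim_bottle in the frame of bay between -0.104 and 0.108 m) and contact force between the fingers and slim_bottle below 0.02 N and linear speed of slim_bottle above 0.5 m/s).
It also fails if it takes over 64 s, if anything falls off the work surface, if the arm or the gripper's body presses on something with over 40 N, if the wrist force passes 120 N, or if a joint passes its speed limit or range.

## Robot

A 6-joint arm with a two-finger parallel gripper is mounted at the origin on a cart in front of the work surface, level with it; the furniture and walls round the work are solid. World frame = base frame: x ahead of the robot, y to its left, z up, the work surface at z = 0. Lengths are in m, angles in degrees, forces in N, time in s.
With the tool pointing down it reaches from about 0.4 to 0.825 m from the base axis. Payload 7 kg.
Tool frame: the origin (TCP) lies midway between the tips of the shut fingers; the grasp point (between the pads) lies r.grip_depth behind it (r.grip_depth is the distance from the TCP to the grasp point, in m); z points along the fingers, y is the line along which they close (so a half turn about z gives the same grasp; the last joint's range is limited). The gripper opens to 88 mm and grips with 3 to 60 N. Pads are 19 mm wide; open, the fingers measure 130 mm over their backs; the gripper's body (78 mm by 193 mm) begins 47 mm behind the grasp point.
Start: joints at [85.835, 20.546, 0.682, 0, -70.136, -16.507], TCP at [0.238, 0.632, 0.227] pointing down, gripper open.
Joint ranges: [-176.03, 176.03], [-82.01, 121.73], [-58.28, 71.71], [-173.87, 95.51], [-174.79, -0.11], [-173.66, 173.66]. Speed limits (degrees/s): [136.94, 136.94, 172.46, 180, 180, 180].

## Interface

Orientations are given as [roll, pitch, yaw] about the fixed x, y, z axes, in that order (R = Rz(yaw) Ry(pitch) Rx(roll)).
In Python, from plant import r, camrig, sensors gives the robot as it stands (r), with the cameras (camrig) and the readings (sensors).
- The arm moves only by the tool jog_arm, called after "Emit:" as a command line: name --argument value ..., lists and objects as JSON in quotes. Schema: {"type":"object","properties":{"increments":{"type":"string"},"jaw":{"type":"number"},"grip_n":{"type":"number"},"only":{"type":"string"},"quiet":{"type":"boolean"},"lines":{"type":"string"}},"required":["increments"],"additionalProperties":false}. increments is a string of 1 to 12 rows, one to a line, with the numbers parted by commas; each row has 6 numbers: dx, dy, dz in a scale on which 1.0 is 1 m, then a rotation vector rx, ry, rz in parts of the range, where 1.0 means 120 degrees; each row is the pose to reach, as a shift and turn from the pose commanded when the call began, along the tool's axes at that moment; what a row does not reach only later rows make up. A row lasts 1/12 s, in which the tool goes at most 0.0417 m and 7.16 degrees, less where a joint would pass 70% of its speed; a pose out of reach is approached as far as the arm can. jaw is the finger opening in m, set as the call begins (left out keeps the last). The fingers move at their own pace and stop on an object; grip_n is the grip in N (left out, the last holds). Time passes only in rows, so rows that do not move let the fingers close. The tool returns the time, the measured TCP pose, the force, the opening and the grip force at its end. only (a regular expression) keeps the lines of the reply that match it, lines (a string "A,B") keeps lines A to B, and quiet returns only ok. No shift or turn number may pass 1 either way. Input that does not fit is refused with a message, and nothing moves.
- sensors.get_state(): the state, without advancing time (a new reading comes with each control period).
- camrig.capture(name): name is "scene" or "top"; returns a dict with "frame" (384x512x3 uint8, red, green, blue), "z_map" (384x512 float32, m along the optical axis (not along the pixel's ray), 0 where there is no reading), "fx", "fy", "cx", "cy" (pixels), "cam_to_world" (4x4, takes a point from camera to world coordinates). Camera axes: x right, y down, z forward; pixel columns grow to the right and rows downward; lengths in m; the calibration is good to about 2 mm. A picture is of the moment at which its call begins.
- r.close_job(): hands the job in; it is judged then, once.
The state is a dict: "time_s": time; "joints": joint angles; "qd": joint speeds; "joint_torque": joint torques, N m; "tcp_pos": TCP position; "eef_rot": TCP orientation; "contact_force": force on the tool from outside, world axes, zero at the start; "moment": the same for the moment, N m; "gripper_width": finger opening in m; "gripper_force": force on a finger pad.
Only numpy, scipy, OpenCV 4.12 (cv2) and the standard library are available. Lean on these libraries where they do the work, as an engineer would, in place of code of your own. Each camera call takes 0.05 s, during which the arm holds its last target. There are 200 camera calls.

## Working session

There is one attempt and no reset: what is moved stays moved. The work goes in short steps, Python scripts to look and compute and a tool call to move; the robot and the scene stay as the last step left them, time stands still between calls to the robot, and variables do not carry over. Pictures are saved under pics/ and viewed, at most 10 in all, crops included, and the job is handed in when it is done.

```bash
ls; mkdir -p pics
```

Run:
```python
from plant import r, camrig, sensors
import cv2,numpy as np
s=sensors.get_state();print({k:np.round(v,3) for k,v in s.items()},r.grip_depth)
for n in("scene","top"):
    c=camrig.capture(n);np.savez(f"{n}0.npz",**c);cv2.imwrite(f"pics/{n}0.png",c["frame"][:,:,::-1])
    print(n,c["fx"],c["cx"],c["cy"],np.round(c["cam_to_world"],3),(c["z_map"]>0).mean())
```

```text
pics
plant.py
{'time_s': np.float64(0.0), 'joints': array([ 8.5835e+01,  2.0592e+01,  6.3500e-01, -2.0000e-02, -7.0134e+01,
       -1.6506e+01]), 'qd': array([ 0.116, -0.044,  0.002, -0.058,  0.031, -0.018]), 'joint_torque': array([ 1.0000e-03, -5.8271e+01,  2.9305e+01,  6.9970e+00,  7.0000e-03,
       -0.0000e+00]), 'tcp_pos': array([0.238, 0.631, 0.226]), 'eef_rot': array([ 1.79907e+02, -8.00000e-03, -2.06780e+01]), 'contact_force': array([ 0.037,  0.783, -0.182]), 'moment': array([-0.053, -0.005, -0.005]), 'gripper_force': np.float64(0.0), 'gripper_width': np.float64(0.088)} 0.0188
scene 405.1117307598822 250.64476321573838 184.44454573736965 [[ 0.904 -0.323  0.282  0.271]
 [-0.428 -0.658  0.619 -0.477]
 [-0.014 -0.68  -0.733  0.717]
 [ 0.     0.     0.     1.   ]] 0.9961090087890625
top 496.8800589107441 263.6840730813716 194.8443731472302 [[ 1.000e-03 -9.880e-01  1.530e-01  3.650e-01]
 [-1.000e+00  3.000e-03  2.900e-02  7.000e-02]
 [-2.900e-02 -1.530e-01 -9.880e-01  1.179e+00]
 [ 0.000e+00  0.000e+00  0.000e+00  1.000e+00]] 0.9960835774739584
```

View pics/scene0.png

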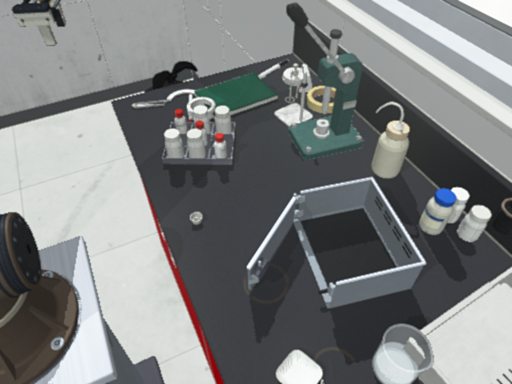

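View pics/top0.png

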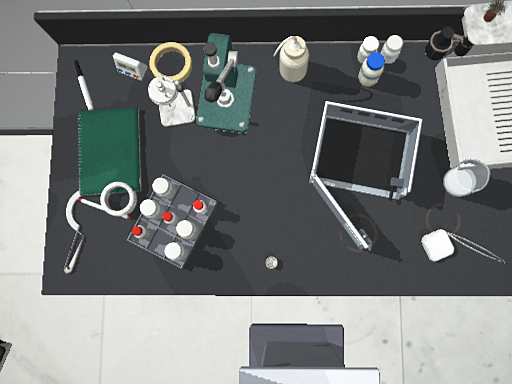

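The top view shows the crate at about (172,222), rotated. Its red caps are at (167,216) in the middle, and (198,205) and (137,231) at the corners. The bay's walls run (327,104)-(421,119)-(410,198)-(313,178), and the open door runs from (313,178) to (368,248). In the scene view the middle cap is at (199,126).

Create h.py:
```python
import numpy as np,cv2
def load(n): return dict(np.load(n))
def cloud(c):
    z=c["z_map"];v,u=np.indices(z.shape)
    P=np.stack([(u-c["cx"])/c["fx"]*z,(v-c["cy"])/c["fy"]*z,z],-1)
    T=c["cam_to_world"];W=P@T[:3,:3].T+T[:3,3];W[z==0]=np.nan;return W
def ray(c,u,v,h):
    T=c["cam_to_world"];d=T[:3,:3]@[(u-c["cx"])/c["fx"],(v-c["cy"])/c["fy"],1];o=T[:3,3]
    return o+d*(h-o[2])/d[2]
def blobs(m,amin):
    n,l,s,c=cv2.connectedComponentsWithStats(m.astype(np.uint8));return [(l==i,c[i],s[i,4]) for i in range(1,n) if s[i,4]>=amin]
```

Run:
```python
from h import *
np.set_printoptions(precision=4,suppress=True)
for n in("top","scene"):
    c=load(n+"0.npz");W=cloud(c);f=c["frame"].astype(int)
    red=(f[...,0]>120)&(f[...,1]<90)&(f[...,2]<90)&(W[...,2]>.04)
    for m,p,a in blobs(red,8):
        zt=np.nanpercentile(W[m][:,2],90);t=m&(W[...,2]>zt-.004);print(n,"red",p,a,"top z",zt,W[t].mean(0))
    wh=(f.min(2)>150)&(W[...,2]>.066)&(W[...,2]<.1)&(W[...,1]>.2)
    for m,p,a in blobs(wh,30):
        print(n,"white",p,a,np.nanpercentile(W[m][:,2],90),np.nanmedian(W[m],0))
    # bay rim
    rim=(W[...,2]>.075)&(W[...,2]<.105)&(abs(W[...,1]+.12)<.3)&(W[...,0]>.3)&(W[...,0]<.85)
    for m,p,a in blobs(rim,60): print(n,"rim",p,a,np.nanmin(W[m],0),np.nanmax(W[m],0),np.nanmedian(W[m],0))
    if n=="top":
        np.save("rim.npy",W[rim]);cv2.imwrite("pics/z.png",cv2.resize(np.hstack([c["frame"][90:265,290:440,::-1],np.repeat((np.clip(W[90:265,290:440,2],0,.1)*2500).astype(np.uint8)[...,None],3,2)]),None,fx=2.6,fy=2.6,interpolation=0))
```

```text
top red [197.4242 204.2273] 66 top z 0.07719135173155989 [0.5152 0.2523 0.0756]
top red [166.4375 215.8125] 64 top z 0.07722294651339945 [0.4893 0.3208 0.0757]
top red [135.8788 230.2879] 66 top z 0.07684060035378026 [0.4571 0.3899 0.0752]
top white [159.8537 185.2439] 205 0.08308558600886218 [0.5584 0.3368 0.0807]
top white [147.439  207.0195] 205 0.08338368619592336 [0.5084 0.3633 0.0806]
top white [183.8364 227.9813] 214 0.08341144797600686 [0.4612 0.2801 0.0803]
top white [172.2731 250.287 ] 216 0.08356195446576453 [0.4123 0.3045 0.0807]
top rim [373.6404  64.6292] 267 [ 0.819  -0.1746  0.0752] [ 0.8494 -0.1281  0.105 ] [ 0.8333 -0.1486  0.0994]
top rim [293.4229  63.9701] 201 [0.8295 0.0024 0.0753] [0.8496 0.0625 0.1049] [0.8376 0.0348 0.0951]
top rim [363.0533 156.6293] 1257 [ 0.4184 -0.252   0.075 ] [ 0.7502 -0.0039  0.098 ] [ 0.6377 -0.1044  0.0893]
top rim [472.9354 173.9108] 325 [ 0.5424 -0.3961  0.075 ] [ 0.6148 -0.318   0.0963] [ 0.5812 -0.3675  0.0886]
scene red [177.9783 112.5217] 46 top z 0.07564668894340093 [0.4595 0.3848 0.0745]
scene red [198.8    123.0857] 35 top z
[... 427 characters left out ...]
0.2968 0.0806]
scene white [193.7177 133.5887] 124 0.08184930895423267 [0.4638 0.2748 0.0807]
scene rim [345.0408 113.1769] 147 [0.8127 0.1638 0.0753] [0.8499 0.1795 0.1049] [0.8284 0.1681 0.0902]
scene rim [385.7273 146.7893] 242 [ 0.8315 -0.0008  0.075 ] [0.8496 0.0575 0.1049] [0.8389 0.0197 0.0923]
scene rim [349.0475 231.5863] 2127 [ 0.4213 -0.2559  0.075 ] [ 0.751  -0.0068  0.0958] [ 0.6512 -0.118   0.0877]
scene rim [441.5887 201.5938] 389 [ 0.8225 -0.1788  0.075 ] [ 0.8499 -0.136   0.1048] [ 0.8336 -0.1612  0.0962]
scene rim [408.1962 347.9101] 790 [ 0.5436 -0.3977  0.075 ] [ 0.6174 -0.3224  0.095 ] [ 0.5933 -0.3601  0.0887]<stdin>:15: RuntimeWarning: invalid value encountered in cast
```

View pics/z.png

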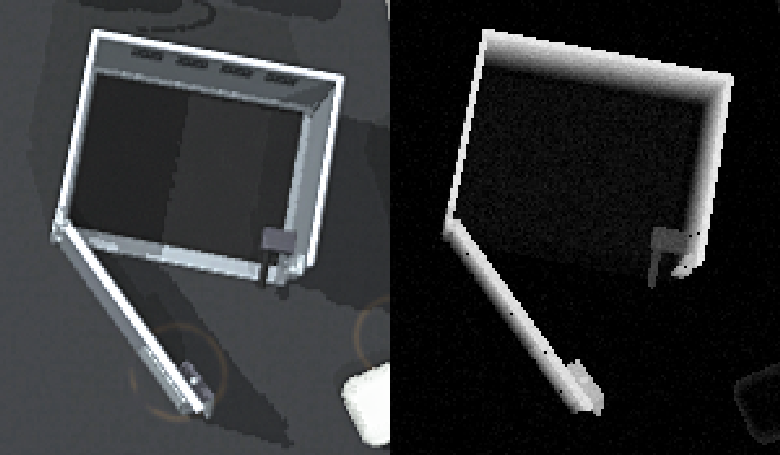

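The crop shows the back and left bay rims clearly. The hinge post is at the left front, the strike and buffer block are at the right front, and the push plate is near the door's free end. Next I'll triangulate the cap and fit the bay.

Create m.py:
```python
from h import *
np.set_printoptions(precision=4,suppress=True)
def lin(P):
    d,_=cv2.fitLine(P.astype(np.float32),cv2.DIST_HUBER,0,.001,.001).ravel().reshape(2,2)[0],0
    return d,np.median(P,0)
def cyl(c,mask_lo,W,f):
    pass
if __name__=="__main__":
    C={n:load(n+"0.npz") for n in("top","scene")}
    # middle cap: top face centroid pixel per view, rays triangulated
    A=[];b=[]
    px={}
    for n,c in C.items():
        W=cloud(c);f=c["frame"].astype(int)
        red=(f[...,0]>120)&(f[...,1]<90)&(f[...,2]<90)&(W[...,2]>.0715)&(np.hypot(W[...,0]-.49,W[...,1]-.318)<.025)
        v,u=np.nonzero(red);ct=cv2.minEnclosingCircle(np.c_[u,v].astype(np.float32));px[n]=(u.mean(),v.mean())
        T=c["cam_to_world"];d=T[:3,:3]@[(px[n][0]-c["cx"])/c["fx"],(px[n][1]-c["cy"])/c["fy"],1];d/=np.linalg.norm(d)
        M=np.eye(3)-np.outer(d,d);A.append(M);b.append(M@T[:3,3]);print(n,px[n],len(u),"ray@.075",ray(c,*px[n],.075))
    X=np.linalg.solve(sum(A),sum(b));print("cap tri",X,"resid",[np.linalg.norm(M@X-y) for M,y in zip(A,b)])
    for n,c in C.items():
        W=cloud(c);P=W[(W[...,2]>.0865)&(W[...,2]<.1)&(W[...,0]>.38)&(W[...,0]<.78)&(W[...,1]>-.28)&(W[...,1]<.03)]
        # rough bay yaw by min-area rect is spoiled by door; split with rough axes
        y0=np.radians(-9.5);
        for it in range(3):
            ex=np.array([np.cos(y0),np.sin(y0)]);ey=np.array([-ex[1],ex[0]])
            a,bb=P[:,:2]@ex,P[:,:2]@ey
            back=a>np.percentile(a,99.5)-.008; 
            left=(bb>np.percentile(bb,99.5)-.008)
            db,_=lin(P[back,:2]);y0=np.arctan(-db[0]/db[1])
        bk=a[back];lf=bb[left]
        right=(bb<np.percentile(bb[a>a.max()-.1],.5)+.01)&(a>a.max()-.1)
        print(n,"yaw",np.degrees(y0),"back in ex:",bk.min(),np.median(bk),bk.max(),"left",lf.min(),np.median(lf),lf.max(),"right",bb[right].min(),np.median(bb[right]))
        # bay frame: back wall centre ~x=.086, y: left wall ~ .109, right ~ -.107
        o=ex*(np.median(bk)-.086)+ey*((np.median(lf)+np.median(bb[right]))/2-.001);print("origin",o)
        R=np.c_[ex,ey];Q=(P[:,:2]-o)@R
        dr=Q[(Q[:,0]<-.095)];d,m=lin(dr);d*=-np.sign(d[1]);print("door ang",np.arctan2(-d[0],-d[1]),"tip",dr[dr[:,1].argmin()],"dist of hinge(-.085,.104) from line",np.cross(d,np.array([-.085,.104])-m))
        mat=W[240 if n=="x" else 0:,:][(np.abs(((W[...,:2]-o)@R)[...,0])<.04)&(np.abs(((W[...,:2]-o)@R)[...,1])<.05)];print("mat z",np.median(mat[:,2]),"rim z",np.percentile(P[:,2],50))
```

```bash
python3 m.py 2>&1 | grep -v -i warn
```

```text
dr=Q[(Q[:,0]<-.095)];d,m=lin(dr);d*=-np.sign(d[1]);print("door ang",np.arctan2(-d[0],-d[1]),"tip",dr[dr[:,1].argmin()],"dist of hinge(-.085,.104) from line",np.cross(d,np.array([-.085,.104])-m))
top (np.float64(166.52631578947367), np.float64(215.7017543859649)) 57 ray@.075 [0.4894 0.3212 0.075 ]
scene (np.float64(198.65625), np.float64(123.0)) 32 ray@.075 [0.4908 0.3145 0.075 ]
cap tri [0.4914 0.3223 0.0689] resid [np.float64(0.001414819524384196), np.float64(0.0014148195243842074)]
top yaw -11.513798 back in ex: 0.7358163772899231 0.7397955780621914 0.7451779555224052 left 0.10325311283064749 0.10803375697678992 0.11120465078980245 right -0.1101172668796168 -0.1063819306110047
origin [ 0.6411 -0.1283]
door ang 0.7622437 tip [-0.2172 -0.0377] dist of hinge(-.085,.104) from line -0.00031329928165309967
mat z 0.005176691271912226 rim z 0.09064194972462325
scene yaw -11.621699 back in ex: 0.7388692154993436 0.7426593667292948 0.7477863002260832 left 0.10098554713748588 0.10489179635509661 0.1101535647948914 right -0.1121895364171369 -0.10948336567046894
origin [ 0.643  -0.1333]
door ang 0.76175064 tip [-0.2146 -0.0385] dist of hinge(-.085,.104) from line -0.001281333663837314
mat z 0.0053533448191138144 rim z 0.09071507584922245
```

Units first: turns go in shares of 120 degrees. So 78 degrees is 0.65.

Emit:
jog_arm --increments "0.01,0.006,0,0,0,0.025\n0.035,0.02,0,0,0,0.075\n0.07,0.04,0,0,0,0.125\n0.105,0.062,0,0,0,0.1833\n0.14,0.082,0,0,0,0.2417\n0.175,0.103,0,0,0,0.3\n0.21,0.124,0,0,0,0.3583\n0.245,0.144,0,0,0,0.4167\n0.28,0.165,0,0,0,0.475\n0.31,0.183,0,0,0,0.5333\n0.335,0.197,0,0,0,0.5917\n0.346,0.204,0,0,0,0.65" --jaw 0.088

```text
time_s: 1.1
tcp_pos: [0.4915, 0.3156, 0.2263]
eef_rot: [180.0, -0.1, -99.1]
contact_force: [0.6, 0.7, 0.8]
gripper_width: 0.0877
gripper_force: 0.0
```

Emit:
jog_arm --increments "0,0,0.01,0,0,0.0583\n0,0,0.03,0,0,0.1083\n0,0,0.05,0,0,0.1458\n0,0,0.06,0,0,0.1608\n0,0,0.06,0,0,0.1608\n0,0,0.06,0,0,0.1608"

```text
time_s: 1.6
tcp_pos: [0.4899, 0.3182, 0.1661]
eef_rot: [180.0, -0.1, -117.9]
contact_force: [0.5, -0.2, 0.9]
gripper_width: 0.0876
gripper_force: 0.0
```

Run:
```python
from plant import r, camrig, sensors
import cv2,numpy as np
from h import *
s=sensors.get_state();print(s["tcp_pos"],s["eef_rot"],s["joints"])
out=[]
for n in("scene","top"):
    c=camrig.capture(n);np.savez(f"{n}1.npz",**c)
    T=np.linalg.inv(c["cam_to_world"]);p=T[:3,:3]@np.array(s["tcp_pos"])+T[:3,3];u,v=p[0]/p[2]*c["fx"]+c["cx"],p[1]/p[2]*c["fy"]+c["cy"];print(n,"tcp px",u,v)
    u,v=int(u),int(v);im=c["frame"][max(0,v-75):v+75,max(0,u-65):u+65,::-1];out.append(cv2.resize(im,(390,450),interpolation=0))
    print(max(0,u-65),max(0,v-75),im.shape)
cv2.imwrite("pics/b.png",np.hstack(out))
```

```text
[0.48985384 0.31815868 0.16612363] [ 1.79991890e+02 -9.32543376e-02 -1.17894355e+02] [ 5.21786667e+01  1.47803219e+01 -1.58721030e+01  9.39186769e-03
 -5.94408318e+01 -8.00778104e+01]
scene tcp px 193.57937815087 91.74492189432591
128 16 (150, 130, 3)
top tcp px 158.1918072294731 210.53047877341874
93 135 (150, 130, 3)
```

View pics/b.png

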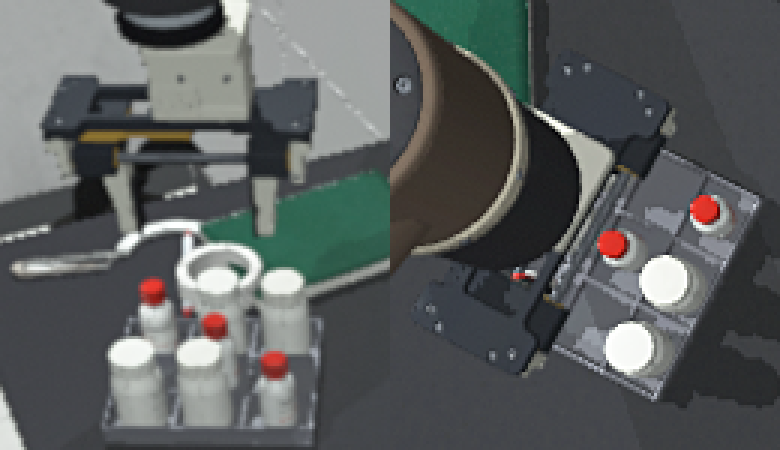

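In the left (scene) crop the open fingers straddle the middle red cap. The fingertips are at full-image pixels (170,93) and (216,94), which matches the projected TCP (194,92) to about 1-2 px. The line of closing runs through the empty cells, so I'll descend.

Emit:
jog_arm --increments "0,0,0.01,0,0,0\n0,0,0.03,0,0,0\n0,0,0.05,0,0,0\n0,0,0.07,0,0,0\n0,0,0.09,0,0,0\n0,0,0.11,0,0,0\n0,0,0.125,0,0,0\n0,0,0.134,0,0,0\n0,0,0.138,0,0,0\n0,0,0.138,0,0,0"

```text
time_s: 2.53
tcp_pos: [0.4899, 0.3184, 0.028]
eef_rot: [180.0, -0.1, -118.0]
contact_force: [-0.2, -0.5, 0.2]
gripper_width: 0.0874
gripper_force: 0.0
```

Emit:
jog_arm --increments "0,0,0,0,0,0\n0,0,0,0,0,0\n0,0,0,0,0,0\n0,0,0,0,0,0\n0,0,0,0,0,0\n0,0,0,0,0,0\n0,0,0,0,0,0\n0,0,0,0,0,0" --jaw 0.0 --grip_n 12

```text
time_s: 3.2
tcp_pos: [0.49, 0.3185, 0.0286]
eef_rot: [180.0, 0.0, -118.0]
contact_force: [0.3, -0.2, 0.6]
gripper_width: 0.0399
gripper_force: 0.0
```

Emit:
jog_arm --increments "0,0,0,0,0,0\n0,0,0,0,0,0\n0,0,0,0,0,0\n0,0,0,0,0,0\n0,0,0,0,0,0\n0,0,0,0,0,0"

```text
time_s: 3.7
tcp_pos: [0.49, 0.3185, 0.0286]
eef_rot: [-180.0, 0.0, -118.0]
contact_force: [0.1, 0.1, -0.6]
gripper_width: 0.0294
gripper_force: 12.0
```

Emit:
jog_arm --increments "0,0,-0.005,0,0,0\n0,0,-0.015,0,0,0\n0,0,-0.03,0,0,0\n0,0,-0.05,0,0,0\n0,0,-0.07,0,0,0\n0,0,-0.09,0,0,0\n0,0,-0.11,0,0,0\n0,0,-0.13,0,0,0\n0,0,-0.15,0,0,0\n0,0,-0.165,0,0,0\n0,0,-0.17,0,0,0\n0,0,-0.17,0,0,0"

```text
time_s: 4.7
tcp_pos: [0.4905, 0.319, 0.2007]
eef_rot: [-180.0, 0.2, -118.0]
contact_force: [-0.3, -0.1, -0.7]
gripper_width: 0.03
gripper_force: 12.0
```

Run:
```python
from plant import r, camrig, sensors
import cv2,numpy as np
out=[]
for n in("scene","top"):
    c=camrig.capture(n);np.savez(f"{n}2.npz",**c)
    im=(c["frame"][30:180,120:270] if n=="scene" else c["frame"][140:290,90:240])[:,:,::-1];out.append(cv2.resize(im,None,fx=2.6,fy=2.6,interpolation=0))
cv2.imwrite("pics/c.png",np.hstack(out))
```

```text
(no output)
```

View pics/c.png

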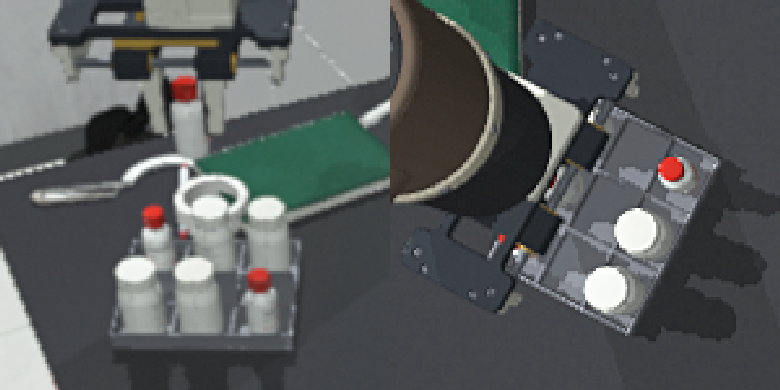

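The bottle is lifted clear between the fingers, with its cap at about scene pixel (191,64). All six neighbours still stand in their cells. I'll carry it to the bay.

Converted, 73.6 degrees is 0.6133.

Emit:
jog_arm --increments "0.008,-0.009,0,0,0,0.025\n0.025,-0.027,0,0,0,0.075\n0.047,-0.052,0,0,0,0.125\n0.07,-0.077,0,0,0,0.1833\n0.094,-0.103,0,0,0,0.2417\n0.118,-0.13,0,0,0,0.3\n0.142,-0.156,0,0,0,0.3583\n0.166,-0.182,0,0,0,0.4167\n0.19,-0.208,0,0,0,0.475\n0.212,-0.232,0,0,0,0.5333\n0.23,-0.252,0,0,0,0.5833\n0.24,-0.263,0,0,0,0.6133"

```text
time_s: 5.8
tcp_pos: [0.6095, -0.0197, 0.1967]
eef_rot: [-179.9, -0.2, 168.0]
contact_force: [0.3, 0.0, -0.5]
gripper_width: 0.0297
gripper_force: 12.0
```

Run:
```python
from plant import r, camrig, sensors
import numpy as np
from scipy.spatial.transform import Rotation as R
s=sensors.get_state();print(R.from_euler("xyz",s["eef_rot"],degrees=True).inv().apply(np.array([.652,-.133,.15])-s["tcp_pos"]),s["joints"])
```

```text
[-0.06532471 -0.10187624  0.04664087] [ 1.64811534e+01  1.57460588e+01 -1.02393049e+01  1.04475211e-03
 -6.41915464e+01 -1.18500391e+02]
```

Emit:
jog_arm --increments "-0.008,-0.012,0,0,0,0\n-0.025,-0.036,0,0,0,0\n-0.042,-0.062,0,0,0,0\n-0.056,-0.086,0,0,0,0\n-0.064,-0.098,0,0,0,0\n-0.065,-0.102,0,0,0,0\n-0.065,-0.102,0,0,0,0\n-0.065,-0.102,0,0,0,0"

```text
time_s: 6.47
tcp_pos: [0.6525, -0.1293, 0.1979]
eef_rot: [180.0, -0.1, 168.5]
contact_force: [0.4, 0.7, -0.2]
gripper_width: 0.0299
gripper_force: 12.0
```

Run:
```python
from plant import r, camrig, sensors
import cv2,numpy as np
out=[]
s=sensors.get_state();print(s["tcp_pos"],s["eef_rot"])
for n in("scene","top"):
    c=camrig.capture(n);np.savez(f"{n}3.npz",**c)
    im=(c["frame"][110:310,235:435] if n=="scene" else c["frame"][80:280,250:450])[:,:,::-1];out.append(cv2.resize(im,None,fx=2,fy=2,interpolation=0))
cv2.imwrite("pics/d.png",np.hstack(out))
```

```text
[ 0.65247652 -0.12926097  0.19786853] [ 1.79999399e+02 -6.65176645e-02  1.68473592e+02]
```

View pics/d.png

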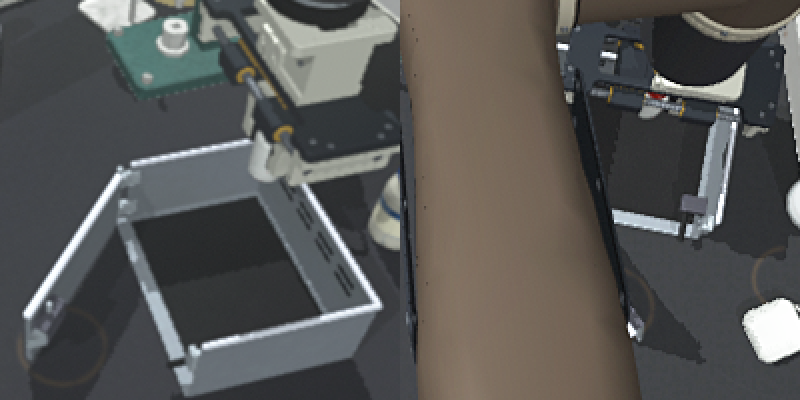

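The bottle hangs above the bay interior, and the gripper's long axis is parallel to the back wall. I'll lower it.

Emit:
jog_arm --increments "0,-0.002,0.008,0,0,0\n0,-0.003,0.025,0,0,0\n0,-0.003,0.045,0,0,0\n0,-0.003,0.065,0,0,0\n0,-0.003,0.085,0,0,0\n0,-0.003,0.105,0,0,0\n0,-0.003,0.125,0,0,0\n0,-0.003,0.14,0,0,0\n0,-0.003,0.15,0,0,0\n0,-0.003,0.157,0,0,0\n0,-0.003,0.16,0,0,0\n0,-0.003,0.16,0,0,0"

```text
time_s: 7.57
tcp_pos: [0.6523, -0.1325, 0.0383]
eef_rot: [-180.0, -0.0, 168.5]
contact_force: [0.2, -0.0, -0.1]
gripper_width: 0.0301
gripper_force: 12.0
```

Emit:
jog_arm --increments "0,0,0.001,0,0,0\n0,0,0.003,0,0,0\n0,0,0.005,0,0,0\n0,0,0.006,0,0,0\n0,0,0.006,0,0,0\n0,0,0.006,0,0,0"

```text
time_s: 8.07
tcp_pos: [0.6524, -0.1328, 0.0327]
eef_rot: [180.0, 0.0, 168.4]
contact_force: [-0.1, -0.1, -1.2]
gripper_width: 0.0298
gripper_force: 12.0
```

Emit:
jog_arm --increments "0,0,0.0005,0,0,0\n0,0,0.001,0,0,0\n0,0,0.001,0,0,0"

```text
time_s: 8.32
tcp_pos: [0.6524, -0.1327, 0.0316]
eef_rot: [180.0, 0.0, 168.4]
contact_force: [-0.5, 0.2, -1.3]
gripper_width: 0.0298
gripper_force: 12.0
```

Emit:
jog_arm --increments "0,0,0,0,0,0\n0,0,0,0,0,0\n0,0,0,0,0,0\n0,0,0,0,0,0\n0,0,0,0,0,0\n0,0,0,0,0,0\n0,0,0,0,0,0\n0,0,0,0,0,0\n0,0,0,0,0,0\n0,0,0,0,0,0" --jaw 0.08

```text
time_s: 9.15
tcp_pos: [0.6523, -0.1327, 0.0316]
eef_rot: [180.0, 0.0, 168.4]
contact_force: [0.3, -0.2, 0.1]
gripper_width: 0.0798
gripper_force: 0.0
```

Converted, -40 degrees is -0.3333.

Emit:
jog_arm --increments "0,0,-0.008,0,0,0\n0,0,-0.025,0,0,0\n0,0,-0.05,0,0,0\n0,0,-0.08,0,0,0\n0,0,-0.11,0,0,0\n0,0,-0.14,0,0,-0.025\n0,0,-0.165,0,0,-0.075\n0,0,-0.18,0,0,-0.1333\n0,0,-0.18,0,0,-0.1917\n0,0,-0.18,0,0,-0.25\n0,0,-0.18,0,0,-0.3\n0,0,-0.18,0,0,-0.3333"

```text
time_s: 10.15
tcp_pos: [0.6522, -0.1327, 0.2125]
eef_rot: [-180.0, 0.0, -151.2]
contact_force: [-0.0, 0.9, 0.1]
gripper_width: 0.08
gripper_force: 0.0
```

Run:
```python
from plant import r, camrig, sensors
import numpy as np
from scipy.spatial.transform import Rotation as R
s=sensors.get_state();print(R.from_euler("xyz",s["eef_rot"],degrees=True).inv().apply(np.array([.419,-.052,.21])-s["tcp_pos"]),s["joints"])
```

```text
[0.16562809 0.18298691 0.00234943] [ 5.24563035e+00  2.01244592e+01 -1.79936866e+00  1.59133884e-04
 -6.80291098e+01 -6.64861636e+01]
```

Converted, -80 degrees is -0.6667.

Emit:
jog_arm --increments "0.005,0.005,0,0,0,-0.0333\n0.015,0.016,0,0,0,-0.0833\n0.03,0.033,0,0,0,-0.1417\n0.048,0.053,0,0,0,-0.2\n0.066,0.073,0,0,0,-0.2583\n0.084,0.093,0,0,0,-0.3167\n0.102,0.113,0,0,0,-0.375\n0.12,0.133,0,0,0,-0.4333\n0.138,0.153,0,0,0,-0.4917\n0.152,0.168,0,0,0,-0.55\n0.162,0.179,0,0,0,-0.6083\n0.166,0.183,0,0,0,-0.6667" --jaw 0.0

```text
time_s: 11.15
tcp_pos: [0.4173, -0.0505, 0.2125]
eef_rot: [-179.9, 0.0, -71.2]
contact_force: [0.0, 0.5, -0.5]
gripper_width: 0.0055
gripper_force: 0.0
```

Emit:
jog_arm --increments "0,0,0,0,0,-0.05\n0,0,0,0,0,-0.1\n0,0,0,0,0,-0.1333\n0,0,0,0,0,-0.1358\n0,0,0,0,0,-0.1358\n0,0,0,0,0,-0.1358"

```text
time_s: 11.65
tcp_pos: [0.4192, -0.0509, 0.2119]
eef_rot: [-180.0, -0.0, -55.4]
contact_force: [0.8, -0.4, -0.1]
gripper_width: 0.0004
gripper_force: 0.0
```

Run:
```python
from plant import r, camrig, sensors
import cv2,numpy as np
from h import *
s=sensors.get_state();print(s["tcp_pos"],s["eef_rot"],s["joints"],s["gripper_width"])
out=[]
for n in("scene","top"):
    c=camrig.capture(n);np.savez(f"{n}4.npz",**c)
    f=c["frame"].astype(int);W=cloud(c);m=(f[...,0]>110)&(f[...,1]<90)&(f[...,2]<90)&(np.hypot(W[...,0]-.652,W[...,1]+.133)<.06)
    print(n,m.sum(),np.nanmedian(W[m],0))
    im=(c["frame"][90:310,210:430] if n=="scene" else c["frame"][80:300,250:470])[:,:,::-1];out.append(cv2.resize(im,(400,400),interpolation=0))
cv2.imwrite("pics/e.png",np.hstack(out))
```

```text
[ 0.41921074 -0.05085076  0.21187004] [-1.79977493e+02 -7.52674090e-03 -5.54135728e+01] [ 2.00986959e+01 -3.58401045e+00 -3.04243248e+01  1.85720129e-03
 -6.31360114e+01  1.44868939e+01] 0.00041899838443151024
scene 112 [ 0.65221794 -0.13733911  0.07630585]
top 78 [ 0.65125747 -0.130132    0.07726515]
```

View pics/e.png

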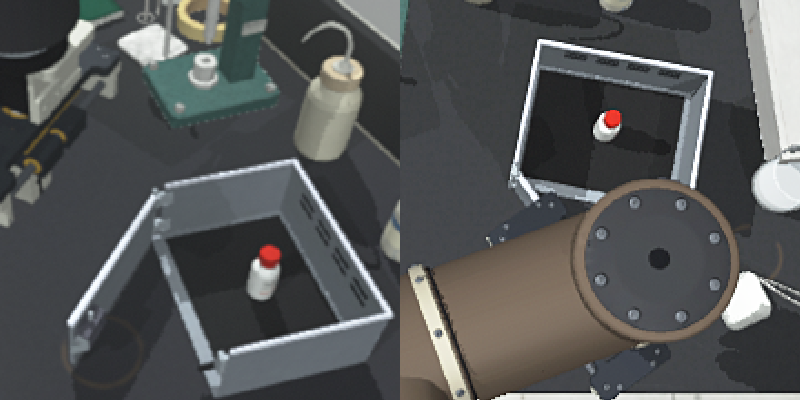

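The bottle stands upright in the bay with its cap at about (0.652,-0.134), which agrees with where I released it. The door is still open, and the shut fingers are outside it. I'll lower them beside the push plate.

Emit:
jog_arm --increments "0,0,0.008,0,0,0\n0,0,0.025,0,0,0\n0,0,0.05,0,0,0\n0,0,0.075,0,0,0\n0,0,0.1,0,0,0\n0,0,0.125,0,0,0\n0,0,0.145,0,0,0\n0,0,0.16,0,0,0\n0,0,0.168,0,0,0\n0,0,0.17,0,0,0\n0,0,0.17,0,0,0"

```text
time_s: 12.67
tcp_pos: [0.419, -0.051, 0.0412]
eef_rot: [179.9, 0.0, -55.3]
contact_force: [0.6, -0.3, 0.7]
gripper_width: 0.0006
gripper_force: 0.0
```

Run:
```python
import numpy as np
from plant import r, camrig, sensors
from scipy.spatial.transform import Rotation as R
s=sensors.get_state();p=np.array(s["tcp_pos"]);print(p)
o=np.array([.642,-.131]);y=np.radians(-11.6);B=np.array([[np.cos(y),-np.sin(y)],[np.sin(y),np.cos(y)]])
T=R.from_euler("xyz",s["eef_rot"],degrees=True);off=.014  # door half + plate + finger half
for a in(.762,.65,.55,.45,.35,.25,.15,.1,.05,0,-.04):
    b=np.array([-.085,.104])+.155*np.array([-np.sin(a),-np.cos(a)])+off*np.array([-np.cos(a),np.sin(a)])
    w=o+B@b;yaw=-np.degrees(a)-11.6
    print(a,np.round(T.inv().apply(np.r_[w-p[:2],0]),4),"rz",round(-(yaw+55.4),1))
```

```text
[ 0.41898786 -0.05095129  0.04118273]
0.762 [ 0.0456  0.0008 -0.    ] rz -0.1
0.65 [ 0.063   0.0014 -0.    ] rz -6.6
0.55 [ 0.0785  0.0002 -0.    ] rz -12.3
0.45 [ 0.0938 -0.0024 -0.    ] rz -18.0
0.35 [ 0.1088 -0.0066 -0.    ] rz -23.7
0.25 [ 0.1233 -0.0123 -0.    ] rz -29.5
0.15 [ 1.372e-01 -1.940e-02 -1.000e-04] rz -35.2
0.1 [ 1.438e-01 -2.340e-02 -1.000e-04] rz -38.1
0.05 [ 1.502e-01 -2.780e-02 -1.000e-04] rz -40.9
0 [ 1.564e-01 -3.250e-02 -1.000e-04] rz -43.8
-0.04 [ 1.612e-01 -3.640e-02 -1.000e-04] rz -46.1
```

Converted, -35.2 degrees is -0.2933.

Emit:
jog_arm --increments "0.015,0,0,0,0,0\n0.03,0.001,0,0,0,0\n0.04,0.001,0,0,0,0\n0.048,0.001,0,0,0,-0.0083\n0.057,0.001,0,0,0,-0.0333\n0.066,0.001,0,0,0,-0.0625\n0.0785,0,0,0,0,-0.1025\n0.0938,-0.0024,0,0,0,-0.15\n0.1088,-0.0066,0,0,0,-0.1975\n0.12,-0.011,0,0,0,-0.2333\n0.13,-0.0155,0,0,0,-0.2667\n0.137,-0.0194,0,0,0,-0.2933"

```text
time_s: 13.67
tcp_pos: [0.5145, -0.1531, 0.0424]
eef_rot: [-180.0, -0.1, -19.9]
contact_force: [-0.9, 1.1, -0.7]
gripper_width: 0.0006
gripper_force: 0.0
```

Run:
```python
import numpy as np
from plant import r, camrig, sensors
from h import *
s=sensors.get_state();print(s["tcp_pos"],s["contact_force"])
c=camrig.capture("scene");W=cloud(c);P=W[(W[...,2]>.075)&(W[...,2]<.1)][:,:2]
o=np.array([.642,-.131]);y=np.radians(-11.6);B=np.array([[np.cos(y),-np.sin(y)],[np.sin(y),np.cos(y)]]);o=np.array([.643,-.1333])
Q=(P-o)@B;Q=Q[(Q[:,0]>-.22)&(Q[:,0]<-.075)&(Q[:,1]>-.1)&(Q[:,1]<.06)]
cv2.imwrite("pics/f.png",cv2.resize(c["frame"][90:310,210:430,::-1],(560,560)))
```

```text
[ 0.51445684 -0.15309821  0.04241392] [-0.94244986  1.11639328 -0.66865123]
```

View pics/f.png

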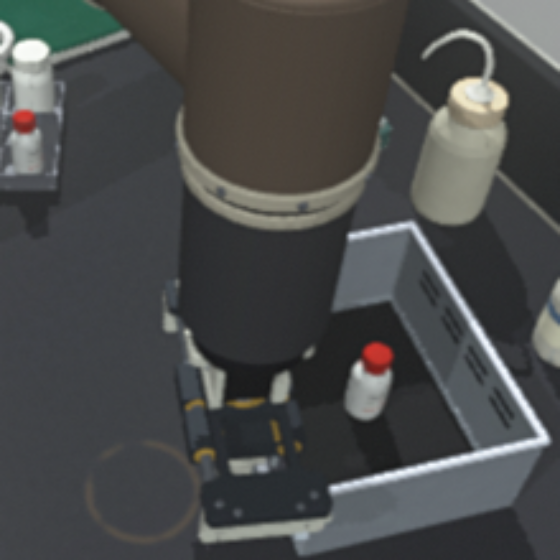

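The door has followed the fingers and is nearly shut, and the bottle still stands. I'll push on gently over the latch.

Converted, -8.6 degrees is -0.0717.

Emit:
jog_arm --increments "0.004,0,0,0,0,-0.0125\n0.008,-0.001,0,0,0,-0.025\n0.012,-0.001,0,0,0,-0.0375\n0.016,-0.002,0,0,0,-0.05\n0.02,-0.003,0,0,0,-0.0625\n0.023,-0.004,0,0,0,-0.0717\n0.023,-0.004,0,0,0,-0.0717"

```text
time_s: 14.3
tcp_pos: [0.5348, -0.1568, 0.0416]
eef_rot: [180.0, 0.1, -11.6]
contact_force: [-3.8, -1.5, -0.4]
gripper_width: 0.0009
gripper_force: 1.6
```

Emit:
jog_arm --increments "0.001,0,0,0,0,0\n0.002,0,0,0,0,0\n0.003,0,0,0,0,0\n0.004,0,0,0,0,0\n0.004,0,0,0,0,0"

```text
time_s: 14.72
tcp_pos: [0.5359, -0.157, 0.0415]
eef_rot: [180.0, 0.4, -11.6]
contact_force: [-15.0, 4.2, 11.6]
gripper_width: 0.0007
gripper_force: 7.8
```

Emit:
jog_arm --increments "0.001,0,0,0,0,0\n0.002,0,0,0,0,0\n0.003,0,0,0,0,0\n0.003,0,0,0,0,0"

```text
time_s: 15.05
tcp_pos: [0.5358, -0.1571, 0.0414]
eef_rot: [179.9, 0.7, -11.6]
contact_force: [-25.5, 10.0, 21.1]
gripper_width: 0.0007
gripper_force: 13.4
```

The TCP is now 13.8 mm outside the hinge plane, which is the expected offset at door angle 0, and it has met a hard stop. I'll back off and check that the door stays shut.

Emit:
jog_arm --increments "-0.007,0,0,0,0,0\n-0.015,0,0,0,0,0\n-0.03,0,0,0,0,0\n-0.045,0,0,0,0,0\n-0.05,0,0,0,0,0\n-0.05,0,-0.03,0,0,0\n-0.05,0,-0.07,0,0,0\n-0.05,0.03,-0.11,0,0,0\n-0.05,0.06,-0.15,0,0,0\n-0.05,0.09,-0.17,0,0,0\n-0.05,0.12,-0.18,0,0,0\n-0.05,0.15,-0.18,0,0,0"

```text
time_s: 16.05
tcp_pos: [0.4667, -0.2978, 0.2272]
eef_rot: [179.9, -0.6, -11.4]
contact_force: [1.3, -0.1, -0.0]
gripper_width: 0.0004
gripper_force: 0.0
```

Emit:
jog_arm --increments "0,0.03,0,0,0,0\n0,0.06,0,0,0,0\n0,0.09,0,0,0,0\n0,0.12,0,0,0,0\n0,0.15,0,0,0,0\n0,0.15,0,0,0,0"

```text
time_s: 16.55
tcp_pos: [0.4339, -0.4463, 0.2215]
eef_rot: [179.9, -0.0, -11.7]
contact_force: [-0.3, 0.4, 0.5]
gripper_width: 0.0006
gripper_force: 0.0
```

Run:
```python
import numpy as np
from plant import r, camrig, sensors
from h import *
out=[]
for n in("scene","top"):
    c=camrig.capture(n)
    W=cloud(c);o=np.array([.643,-.1333] if n=="scene" else [.6411,-.1283]);y=np.radians(-11.6);B=np.array([[np.cos(y),-np.sin(y)],[np.sin(y),np.cos(y)]])
    P=W[(W[...,2]>.083)&(W[...,2]<.1)][:,:2];Q=(P-o)@B;Q=Q[(Q[:,0]>-.12)&(Q[:,0]<-.07)&(Q[:,1]>-.08)&(Q[:,1]<.09)]
    if len(Q)>20: 
        d=cv2.fitLine(Q.astype(np.float32),cv2.DIST_HUBER,0,.001,.001).ravel();print(n,len(Q),"door angle",np.arctan(d[0]/d[1]),d[2:])
    im=(c["frame"][90:310,110:430] if n=="scene" else c["frame"][80:300,110:430])[:,:,::-1];out.append(cv2.resize(im,(400,275),interpolation=cv2.INTER_AREA) if 0 else cv2.resize(im,(400,290)))
cv2.imwrite("pics/g.png",np.hstack(out))
print(sensors.get_state()["contact_force"])
```

```text
scene 342 door angle 0.0026702445 [-0.08529395 -0.00714038]
top 279 door angle 0.0035631221 [-0.08587767  0.00170758]
[ 0.75929125  0.759885   -0.12893477]
```

View pics/g.png

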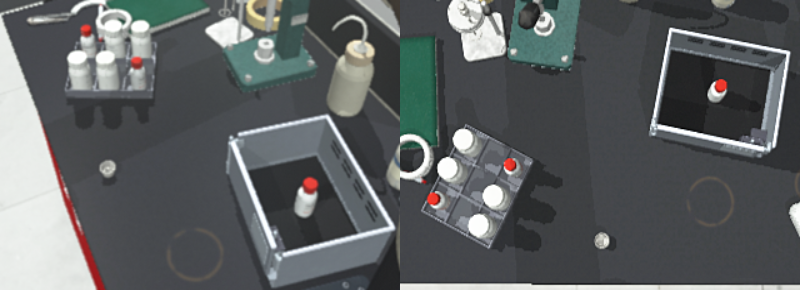

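The door stays shut by itself at about 0.003 rad in both views, so it is latched. The bottle stands upright in the bay, and all six neighbours are in their cells.

```bash
python3 -c "
from plant import r, camrig, sensors
print(r.close_job())"
```

```text
the job is handed in; nothing more can be done
None
```

The job is handed in: the slim bottle stands upright in the bay, the door stays shut by itself at about 0.003 rad in both camera views, and the six other containers are still in their cells; the system gave no verdict when I handed it in.

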